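# Set the shop's big toy catapult

### The arm

A 7-joint arm with a two-finger parallel gripper is mounted at the origin on the work surface. World frame = base frame: x ahead of the robot, y to its left, z up, the work surface at z = 0. Lengths are in m, angles in degrees, forces in N, time in s.
With the tool pointing down it reaches from about 0.425 to 0.875 m from the base axis. Payload 4.7 kg.
Tool frame: the origin (TCP) lies at the very end of the fingers, on their centre line; the grasp point (between the pads) lies 19 mm behind it; z points along the fingers, y is the line along which they close (so a half turn about z gives the same grasp; the last joint's range is limited). The gripper opens to 87 mm and grips with 3 to 60 N. Pads are 19 mm wide; open, the fingers measure 117 mm over their backs; the gripper's body (75 mm by 190 mm) begins 51 mm behind the grasp point.
Start: joints at [77.642, 18.392, -4.016, 83.108, 1.295, 78.541, -3.26], TCP at [0.148, -0.633, 0.223] pointing down, gripper open.
Joint ranges: [-163.93, 163.93], [-17.29, 119.83], [-79.2, 71.16], [3.27, 140.29], [-89.18, 269.18], [5.43, 117.66], [-154.24, 154.24]. Speed limits (degrees/s): [147.25, 147.25, 180, 180, 180, 180, 180].

### API

Orientations are given as [roll, pitch, yaw] about the fixed x, y, z axes, in that order (R = Rz(yaw) Ry(pitch) Rx(roll)).
In Python, from cell import get_obs, eyes, env gives the robot as it stands.
- The arm moves only by the tool servo_tool, never from a script. Its argument "series" is a list that holds one entry, the list of rows, each a list of 7 numbers: the shift along the tool's x, y, z in units of 300 mm (1.0 is 300 mm), then the turn, a rotation vector about the tool's x, y, z in units of pi rad (1.0 is pi rad), then the opening, from 0 (shut) to 1 (fully open). In form: [[[tx, ty, tz, wx, wy, wz, gripper], ...]]. A call has 1 to 12 rows; each row is the pose to reach, as a shift and turn from the pose commanded when the call began, along the tool's axes at that moment, turning the shorter way round; what a row does not reach only later rows make up. A row lasts 1/12 s, in which the tool goes at most 41.7 mm and 7.16 degrees, less where a joint would pass 70% of its speed; a pose out of reach is approached as far as the arm can. A call with a number of a shift or a turn outside -1 to 1 is refused whole. A call with a gripper value outside its range is refused whole. The fingers move at their own pace and stop on an object; "grip_force" is the grip in N (left out, the last holds). Time passes only in rows, so rows that repeat a pose let the fingers close. It gives the time, the measured TCP pose, the force, the opening and the grip force at its end, in the units of the state.
- get_obs(): the state, without advancing time (a new reading comes with each control period).
- eyes.read_camera(name): name is "scene" or "top" or "wrist"; returns a dict with "frame" (420x560x3 uint8, red, green, blue), "depth" (420x560 float32, m along the optical axis (not along the pixel's ray), 0 where there is no reading), "fx", "fy", "cx", "cy" (pixels), "distortion" ([k1, k2, p1, p2, k3] as OpenCV has them; the pictures are not rectified), "origin" and "rotation" of the camera in the world; the wrist camera has in their place "mount" (4x4, takes a point from camera to tool coordinates, whose origin is the TCP and whose axes are the flange's). Camera axes: x right, y down, z forward; pixel columns grow to the right and rows downward; lengths in m; the calibration is good to about 2 mm. A picture is of the moment at which its call begins: read the wrist's pose just before it.
- env.sign_off(): hands the job in; it is judged then, once.
The state is a dict: "time_s": time; "qpos": joint angles; "joint_velocities": joint speeds; "effort": joint torques, N m; "tool_pos": TCP position; "tool_rot": TCP orientation; "force": force on the tool from outside, world axes, zero at the start; "wrist_torque": the same for the moment, N m; "grip_width": finger opening in m; "grasp_force": force on a finger pad.
Only numpy, scipy, OpenCV 4.12 (cv2) and the standard library are available. Lean on these libraries where they do the work, as an engineer would, in place of code of your own. Each camera call takes 0.05 s, during which the arm holds its last target. There are 200 camera calls.

### The job

Two wooden toy catapults stand on the souvenir shelf. Set the larger one for the next visitor: draw its sprung throwing arm down until the catch at the front of its base hooks over the end of the arm, then let go so that it stays cocked. Never let the arm fly back up, and leave the smaller catapult alone.

Things in the scene. Friction and masses are not known exactly. Their poses are not given: they have to be found in the camera images.
- catapult: Larger toy catapult, pale wood, 235 mm long, 96 wide, fixed. Origin: underside, mid-base. x runs from the catch end to the pivot end, z up. Arm pivot: line along y through (85, 0, 55) mm; posts (y +-34) and crossbar there reach z 98. Raised arm slopes up from pivot towards -x, 165 mm long, ending in a 26 mm cross-pin. Steel catch at x -93 to -73, top z 80, trip tail out to x -114 at z 36.
- paddle (a point): Middle of the upper face of the larger catapult's paddle, a flat 56 x 50 mm board with a round cork inlay, part of the throwing arm, 105 mm from the pivot and 5 mm above the arm's centre line. x along the arm towards the pivot, z out of the face. With the arm level it is at (-20, 0, 60) mm in the catapult's frame. Pressing down here with shut fingers draws the arm.
- catapult_arm (a joint): Angle of the larger throwing arm. 0 = at rest, raised 0.70 rad above level; grows as drawn down: 0.70 level, 0.78 end of travel. A spring pulls it to 0: pressing at the paddle takes about 3 N at first, 8 N when level. Pressed past 0.70 its cross-pin is below the catch's nose; let go there, it stays hooked at about 0.68. Let go before that, it flies back up.
- catapult_catch (a joint): Angle of the larger catapult's light hair-trigger catch, hinged in the base at (-78, 0, 24) mm. 0 = upright, closed; grows as its top swings outwards (-x), away from the arm. A weak spring shuts it. The arm's pin pushes it aside on the way down (about 0.2) and it springs back to 0 over the pin. Knocking it or its tail outwards with about 1.5 N fires the arm.
- toy_tip (a point): End of the raised arm of the smaller catapult: same shape at 62 per cent of the size (base 146 mm long), also fixed. The arm end stands about 100 mm above the shelf, about 25 mm from mid-base towards its catch end. To be left alone.

How it is judged (in metres and radians):
On the way:
1. the larger catapult's arm is drawn down below its catch (value of joint catapult_arm above 0.66 rad), for 0.05 s.
At the end, for the whole second after the job is handed in: The larger catapult's arm is drawn down and stays hooked under its closed catch: arm angle 0.64 to 0.74 rad and still, catch angle below 0.12 rad; the smaller catapult's arm end is within 15 mm of where it was (value of joint catapult_arm between 0.64 and 0.74 rad and velocity of joint catapult_arm between -0.1 and 0.1 rad/s and value of joint catapult_catch below 0.12 rad and distance of toy_tip from where it was at the start of the episode below 0.015 m); the robot touches nothing.
It fails at once if the larger catapult's arm flies back up (rises faster than 3 rad/s while drawn less than 0.55 rad) (velocity of joint catapult_arm below -3 rad/s and value of joint catapult_arm below 0.55 rad).
It fails at once if the smaller catapult's arm is drawn (its end moves more than 15 mm) (distance of toy_tip from where it was at the start of the episode above 0.015 m).
It also fails if it takes over 32 s, if anything falls off the work surface, if the arm or the gripper's body presses on something with over 40 N, if the wrist force passes 120 N, or if a joint passes its speed limit or range.

## Working session

There is one attempt and no reset: what is moved stays moved. The work goes in short steps, Python scripts to look and compute and a tool call to move; the robot and the scene stay as the last step left them, time stands still between calls to the robot, and variables do not carry over. Pictures are saved under pics/ and viewed, at most 10 in all, crops included, and the job is handed in when it is done.

Besides the shell and the picture viewer there is one more tool, called after ">>>" in YAML: its name, and indented under it one key for each argument. servo_tool: Moves the arm, as the interface text tells. Shifts and turns lie within -1 to 1; 1 stands for 300 mm of shift or pi rad of turn. Its arguments: {"type":"object","properties":{"series":{"type":"array"},"grip_force":{"type":"number"}},"required":["series"]}

```bash
ls; mkdir -p pics; python3 - <<'E'
from cell import get_obs, eyes, env
import cv2, numpy as np, pickle
o=get_obs();print(o['time_s'],o['tool_pos'],o['tool_rot'],o['grip_width'])
d={n:eyes.read_camera(n) for n in('top','scene')}
pickle.dump(d,open('d.pkl','wb'))
for n in d: cv2.imwrite(f'pics/{n}.png',d[n]['frame'][:,:,::-1]); print(n,d[n]['origin'],d[n]['rotation'],d[n]['fx'],d[n]['distortion'])
E
```

```text
pics
0.0 [ 0.14787568 -0.63239702  0.22146296] [-1.79891782e+02  7.54368233e-03  1.31686463e+01] 0.08708835193326277
top [ 0.47888778 -0.00542502  0.89083453] [-174.4842757    -1.82883033  -90.67623722] 429.26402210094716 [-0.13214642  0.          0.          0.          0.        ]
scene [0.9614078  0.36836096 0.62714932] [-133.78519463   -0.58450065  133.8313567 ] 417.5755762825263 [0.02830255 0.         0.         0.         0.        ]
```

View pics/top.png

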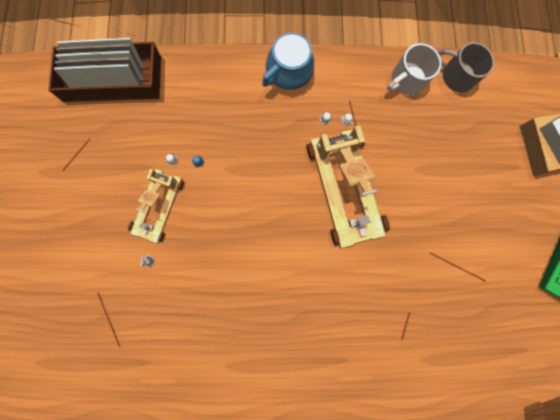

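View pics/scene.png

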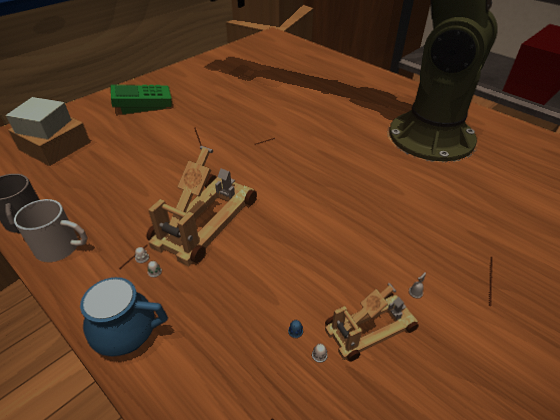

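The top view shows the larger catapult at about (347,188), with its crossbar at (340,143) and its catch near (360,225). The small one is at (155,205). The scene view shows the big arm raised and the way clear from the robot's side.

```bash
cat > h.py <<'E'
import numpy as np, cv2
from scipy.spatial.transform import Rotation as R
def cloud(c, T=None):
    "world points HxWx3 from depth"
    h,w=c['depth'].shape
    K=np.array([[c['fx'],0,c['cx']],[0,c['fy'],c['cy']],[0,0,1]])
    uv=np.stack(np.meshgrid(np.arange(w),np.arange(h)),-1).reshape(-1,1,2).astype(float)
    n=cv2.undistortPoints(uv,K,np.array(c['distortion'])).reshape(h,w,2)
    P=np.dstack([n,np.ones((h,w))])*c['depth'][...,None]
    if T is None: Rm,t=R.from_euler('xyz',c['rotation'],degrees=True).as_matrix(),np.array(c['origin'])
    else: Rm,t=T[:3,:3],T[:3,3]
    return P@Rm.T+t
E
python3 - <<'E'
import pickle; from h import *
d=pickle.load(open('d.pkl','rb'));c=d['top'];P=cloud(c)
print('table z',np.median(P[260:330,200:300,2]))
hsv=cv2.cvtColor(c['frame'],cv2.COLOR_RGB2HSV)
for u,v in [(340,205),(325,185),(340,143),(357,172),(362,222),(365,240),(368,193)]: print((u,v),hsv[v,u],P[v,u].round(3))
reg=np.zeros(hsv.shape[:2],bool);reg[120:250,300:400]=1
Z=P[...,2]
m=reg&(hsv[...,0]>18)&(hsv[...,0]<35)&(hsv[...,1]>60)&(hsv[...,2]>120)
b=m&(Z>.008)&(Z<.05)
print(b.sum(),np.histogram(Z[b],8))
r=cv2.minAreaRect(P[b][:,:2].astype(np.float32)*1000);print('base',r, cv2.boxPoints(r))
t=reg&(Z>.088)&(Z<.106)&m; print('bar',t.sum(),P[t].mean(0),cv2.minAreaRect(P[t][:,:2].astype(np.float32)*1000))
a=reg&(Z>.115)&(Z<.25);print('arm',a.sum(),P[a].mean(0) ,Z[a].max())
# scene view check
c=d['scene'];Q=cloud(c)
for u,v in [(193,178),(226,180),(170,215),(207,151)]: print((u,v),Q[v,u].round(3))
E
```

```text
table z -0.0009395159963143662
(340, 205) [ 22 113 230] [ 0.582 -0.163  0.02 ]
(325, 185) [ 21 114 228] [ 0.624 -0.133  0.019]
(340, 143) [ 21 116 226] [ 0.694 -0.154  0.091]
(357, 172) [ 14 144 200] [ 0.629 -0.176  0.13 ]
(362, 222) [ 15  33 169] [ 0.542 -0.194  0.078]
(365, 240) [ 19 129 178] [ 0.51  -0.217  0.002]
(368, 193) [ 17  43 192] [ 0.586 -0.187  0.164]
1885 (array([   7,  503, 1351,    7,    8,    6,    1,    2]), array([0.00847079, 0.0133632 , 0.01825561, 0.02314802, 0.02804043,
       0.03293284, 0.03782525, 0.04271766, 0.04761007]))
base ((619.2868041992188, -179.6126708984375), (233.486572265625, 99.85751342773438), 14.550564765930176) [[ 493.74408 -160.61523]
 [ 518.8317  -257.26996]
 [ 744.8295  -198.6101 ]
 [ 719.7419  -101.95538]]
bar 297 [ 0.69578295 -0.15931178  0.09549558] ((686.7240600585938, -162.31532287597656), (64.62879943847656, 78.60888671875), 14.535672187805176)
arm 640 [ 0.61993584 -0.17880998  0.13710781] 0.16646079880296782
(193, 178) [ 0.636 -0.172  0.127]
(226, 180) [ 0.542 -0.197  0.052]
(170, 215) [ 0.665 -0.243  0.001]
(207, 151) [ 0.592 -0.179  0.163]
```

Larger catapult: origin is about (0.619, -0.180) with yaw about 14.5°. The crossbar, catch and paddle all fit the given geometry to within a few mm. I'll move across at height with the fingers shut.

>>> servo_tool:
  series:
    - [[0.15, -0.09, -0.05, 0, 0, 0, 0], [0.3, -0.18, -0.05, 0, 0, 0, 0], [0.42, -0.24, -0.05, 0, 0, 0, 0], [0.54, -0.31, -0.05, 0, 0, 0, 0], [0.66, -0.38, -0.05, 0, 0, 0, 0], [0.78, -0.45, -0.05, 0, 0, 0, 0], [0.9, -0.52, -0.05, 0, 0, 0, 0], [1.0, -0.59, -0.05, 0, 0, -0.008, 0], [1.0, -0.59, -0.05, 0, 0, -0.008, 0], [1.0, -0.59, -0.05, 0, 0, -0.008, 0]]

```text
time_s: 0.93
tool_pos: [0.4045, -0.3866, 0.2374]
tool_rot: [-179.9, -0.1, 15.2]
force: [0.1, 0.6, -0.2]
grip_width: 0.0285
grasp_force: 0.0
```

>>> servo_tool:
  series:
    - [[0.12, -0.065, 0, 0, 0, 0, 0], [0.24, -0.13, 0, 0, 0, 0, 0], [0.36, -0.195, 0, 0, 0, 0, 0], [0.48, -0.26, 0, 0, 0, 0, 0], [0.6, -0.325, 0, 0, 0, 0, 0], [0.72, -0.39, 0, 0, 0, 0, 0], [0.82, -0.445, 0.03, 0, 0, 0, 0], [0.89, -0.486, 0.06, 0, 0, 0, 0], [0.89, -0.486, 0.06, 0, 0, 0, 0], [0.89, -0.486, 0.06, 0, 0, 0, 0], [0.89, -0.486, 0.06, 0, 0, 0, 0]]

```text
time_s: 1.85
tool_pos: [0.6205, -0.1859, 0.219]
tool_rot: [180.0, 0.1, 14.5]
force: [0.4, -0.8, -1.1]
grip_width: 0.0007
grasp_force: 0.0
```

```bash
python3 - <<'E'
from cell import get_obs, eyes
from h import *
o=get_obs();c=eyes.read_camera('wrist');s=eyes.read_camera('scene')
print(o['tool_pos'],o['tool_rot'],o['force'],o['grip_width'],o['time_s'])
cv2.imwrite('pics/w.png',np.hstack([c['frame'],s['frame']])[:,:,::-1][:, :] if 0 else cv2.resize(np.vstack([c['frame'],s['frame']]),(400,600))[:,:,::-1])
T=np.eye(4);T[:3,:3]=R.from_euler('xyz',o['tool_rot'],degrees=True).as_matrix();T[:3,3]=o['tool_pos']
P=cloud(c,T@np.array(c['mount']));Z=P[...,2]
hsv=cv2.cvtColor(c['frame'],cv2.COLOR_RGB2HSV)
near=(np.hypot(P[...,0]-.62,P[...,1]+.18)<.15)&(c['depth']>0)
b=near&(Z>.013)&(Z<.026)&(hsv[...,0]>18)&(hsv[...,0]<35)
print(b.sum(),cv2.minAreaRect(P[b][:,:2].astype(np.float32)*1000))
k=near&(Z>.074)&(Z<.086)&(hsv[...,1]<70);print('catch',k.sum(),np.median(P[k],0))
E
```

```text
[ 0.62051863 -0.18589664  0.21902773] [1.79955522e+02 1.04533172e-01 1.44911051e+01] [ 0.44185091 -0.77562093 -1.08074814] 0.0006639992204666787 1.85
2442 ((689.0807495117188, -161.53982543945312), (156.34613037109375, 98.6554946899414), 12.377299308776855)
catch 0 [nan nan nan]
  return _methods._mean(a, axis=axis, dtype=dtype,
  ret = um.true_divide(
```

View pics/w.png

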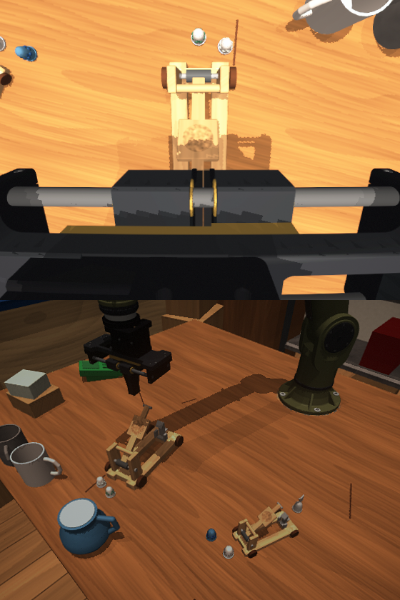

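The wrist view shows the fingers centred over the arm: the shut fingers are at column 205 and the crossbar centre at about 200. The scene view shows them above the raised paddle. I'll correct by a few mm and descend to just above the paddle.

>>> servo_tool:
  series:
    - [[0.015, -0.01, 0.08, 0, 0, 0, 0], [0.027, -0.02, 0.16, 0, 0, 0, 0], [0.027, -0.02, 0.22, 0, 0, 0, 0], [0.027, -0.02, 0.24, 0, 0, 0, 0], [0.027, -0.02, 0.24, 0, 0, 0, 0], [0.027, -0.02, 0.24, 0, 0, 0, 0]]

```text
time_s: 2.45
tool_pos: [0.6277, -0.1774, 0.1485]
tool_rot: [179.9, -0.0, 14.5]
force: [0.7, 0.2, 0.6]
grip_width: 0.0005
grasp_force: 0.0
```

>>> servo_tool:
  series:
    - [[-0.002, 0, 0.025, 0, 0, 0, 0], [-0.004, 0, 0.047, 0, 0, 0, 0], [-0.018, 0, 0.07, 0, 0, 0, 0], [-0.032, 0, 0.09, 0, 0, 0, 0], [-0.046, 0, 0.112, 0, 0, 0, 0], [-0.057, 0, 0.136, 0, 0, 0, 0], [-0.067, 0, 0.16, 0, 0, 0, 0], [-0.076, 0, 0.183, 0, 0, 0, 0], [-0.083, 0, 0.207, 0, 0, 0, 0], [-0.088, 0, 0.23, 0, 0, 0, 0], [-0.09, 0, 0.24, 0, 0, 0, 0], [-0.09, 0, 0.24, 0, 0, 0, 0]]

```text
time_s: 3.45
tool_pos: [0.6017, -0.1831, 0.075]
tool_rot: [180.0, -0.0, 14.6]
force: [3.6, -2.5, 5.0]
grip_width: 0.0005
grasp_force: 2.6
```

```bash
python3 - <<'E'
from cell import get_obs, eyes
from h import *
s=eyes.read_camera('scene');o=get_obs();print(o['tool_pos'],o['force'],o['time_s'])
cv2.imwrite('pics/s2.png',cv2.resize(s['frame'][120:280,110:290],None,fx=3,fy=3)[:,:,::-1])
E
```

```text
[ 0.60180654 -0.18309821  0.0754566 ] [ 3.71540413 -2.1693795   5.12070402] 3.5
```

View pics/s2.png

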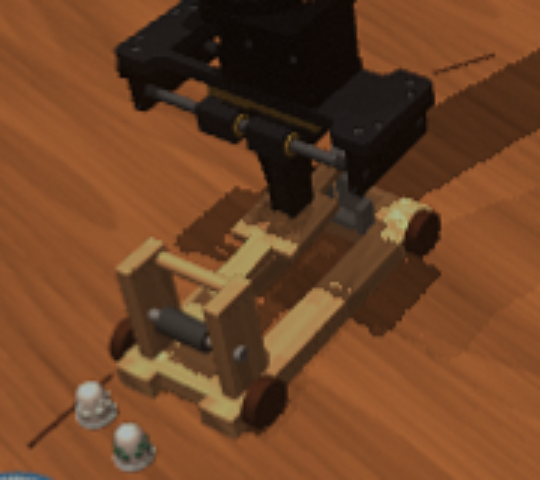

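The crop shows the shut fingers at (290,205) on the paddle, with the arm nearly level and its end by the catch at (352,210). I'll press on.

>>> servo_tool:
  series:
    - [[-0.003, 0, 0.012, 0, 0, 0, 0], [-0.006, 0, 0.024, 0, 0, 0, 0], [-0.008, 0, 0.036, 0, 0, 0, 0], [-0.009, 0, 0.048, 0, 0, 0, 0], [-0.009, 0, 0.056, 0, 0, 0, 0], [-0.009, 0, 0.062, 0, 0, 0, 0], [-0.009, 0, 0.062, 0, 0, 0, 0], [-0.009, 0, 0.062, 0, 0, 0, 0]]

```text
time_s: 4.17
tool_pos: [0.6001, -0.1835, 0.058]
tool_rot: [179.9, -0.1, 14.6]
force: [3.3, -1.4, 7.2]
grip_width: 0.0007
grasp_force: 3.5
```

>>> servo_tool:
  series:
    - [[0, 0, 0.005, 0, 0, 0, 0], [0, 0, 0.01, 0, 0, 0, 0], [0, 0, 0.014, 0, 0, 0, 0], [0, 0, 0.014, 0, 0, 0, 0], [0, 0, 0.014, 0, 0, 0, 0]]

```text
time_s: 4.58
tool_pos: [0.6001, -0.1835, 0.054]
tool_rot: [179.9, -0.1, 14.6]
force: [2.9, -1.9, 6.9]
grip_width: 0.0004
grasp_force: 3.7
```

```bash
python3 - <<'E'
from cell import get_obs, eyes
from h import *
s=eyes.read_camera('scene');o=get_obs();print(o['tool_pos'],o['force'],o['time_s'])
cv2.imwrite('pics/s3.png',cv2.resize(s['frame'][160:220,180:270],None,fx=6,fy=6)[:,:,::-1])
E
```

```text
[ 0.60009457 -0.18352172  0.05397987] [ 2.49885838 -2.84594541  8.46436092] 4.6333
```

View pics/s3.png

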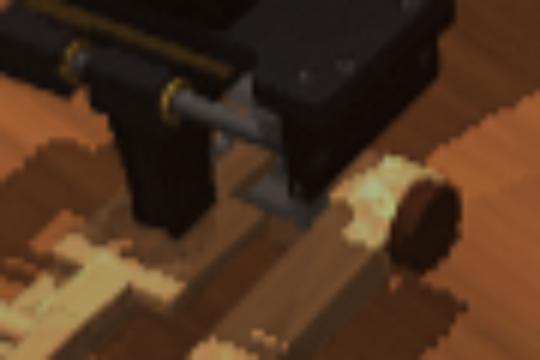

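The fingers hold the paddle at z 0.054 with a normal 7–8 N, past level. The catch is hidden behind the gripper. I'll ease up slowly and watch the force: it should vanish if the arm is hooked.

>>> servo_tool:
  series:
    - [[0, 0, -0.004, 0, 0, 0, 0], [0, 0, -0.008, 0, 0, 0, 0], [0, 0, -0.012, 0, 0, 0, 0], [0, 0, -0.016, 0, 0, 0, 0], [0, 0, -0.02, 0, 0, 0, 0], [0, 0, -0.024, 0, 0, 0, 0], [0, 0, -0.028, 0, 0, 0, 0], [0, 0, -0.032, 0, 0, 0, 0], [0, 0, -0.036, 0, 0, 0, 0], [0, 0, -0.038, 0, 0, 0, 0], [0, 0, -0.038, 0, 0, 0, 0], [0, 0, -0.038, 0, 0, 0, 0]]

```text
time_s: 5.63
tool_pos: [0.5977, -0.1826, 0.0632]
tool_rot: [-179.9, 0.2, 14.6]
force: [-0.7, 1.5, 2.0]
grip_width: 0.0007
grasp_force: 0.9
```

>>> servo_tool:
  series:
    - [[0, 0, -0.004, 0, 0, 0, 0], [0, 0, -0.008, 0, 0, 0, 0], [0, 0, -0.01, 0, 0, 0, 0], [0, 0, -0.01, 0, 0, 0, 0]]

```text
time_s: 5.97
tool_pos: [0.5988, -0.1835, 0.067]
tool_rot: [-180.0, 0.0, 14.6]
force: [0.2, -0.4, 0.1]
grip_width: 0.0003
grasp_force: 0.0
```

```bash
python3 - <<'E'
from cell import get_obs, eyes
from h import *
s=eyes.read_camera('scene');o=get_obs();print(o['tool_pos'],o['force'],o['grasp_force'],o['time_s'])
c=cloud(s);cv2.imwrite('pics/s4.png',cv2.resize(s['frame'][160:250,150:270],None,fx=6,fy=6)[:,:,::-1])
E
```

```text
[ 0.5988384  -0.18356046  0.06701122] [0.59337938 0.23394379 0.5816834 ] 0.0 6.0167
```

View pics/s4.png

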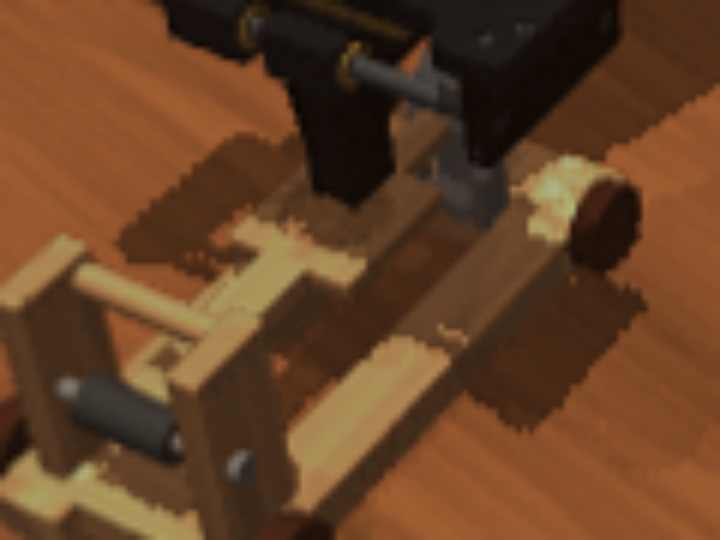

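The force is zero with the fingers off, and the picture shows the arm level with its end under the catch at (470,190). I'll lift straight up.

>>> servo_tool:
  series:
    - [[0, 0, -0.02, 0, 0, 0, 0], [0, 0, -0.06, 0, 0, 0, 0], [0, 0, -0.12, 0, 0, 0, 0], [0, 0, -0.2, 0, 0, 0, 0], [0, 0, -0.3, 0, 0, 0, 0], [0, 0, -0.4, 0, 0, 0, 0], [0, 0, -0.5, 0, 0, 0, 0], [0, 0, -0.5, 0, 0, 0, 0], [0, 0, -0.5, 0, 0, 0, 0], [0, 0, -0.5, 0, 0, 0, 0]]

```text
time_s: 6.85
tool_pos: [0.5989, -0.1834, 0.2177]
tool_rot: [180.0, -0.0, 14.6]
force: [-0.4, -0.1, -0.6]
grip_width: 0.0004
grasp_force: 0.0
```

```bash
python3 - <<'E'
from cell import get_obs, eyes
from h import *
s=eyes.read_camera('scene');o=get_obs();print(o['tool_pos'],o['force'],o['joint_velocities'],o['time_s'])
cv2.imwrite('pics/s5.png',cv2.resize(s['frame'][140:270,130:280],None,fx=4.5,fy=4.5)[:,:,::-1])
E
```

```text
[ 0.59840472 -0.18339917  0.21658634] [ 0.50502627 -0.20286049 -0.09165023] [-0.10701789  0.7684565   0.05225703  0.87805518 -0.0050769  -0.10755221
 -0.02414419] 6.9
```

View pics/s5.png

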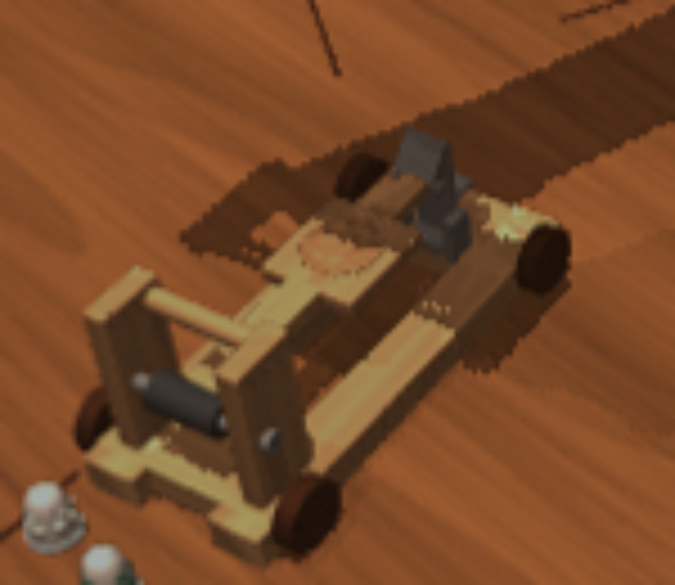

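The arm lies level, hooked under the upright catch at (430,185), and the robot is clear.

```bash
python3 -c "
from cell import env
print(env.sign_off())"
```

```text
the job is handed in; nothing more can be done
None
```

The larger catapult is cocked: its arm is hooked under the closed catch and the robot is clear of everything. I never went near the smaller one, and the job was handed in at about 7 s; no verdict was returned.

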